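# Pack the wash basket after a viscosity test

### The job

Pack the used ware into the blue-green wash basket: stand the low wide open beaker upright on the basket's floor, with the tall narrow open beaker nested upright right down to the bottom of it, and lay the spatula flat on the basket's floor beside them, wholly inside the basket. Set everything down gently instead of dropping it, keep both beakers from being tipped over, and leave the amber jar and the lidded cream jar standing where they are.

Things in the scene. Friction and masses are not known exactly. Their poses are not given: they have to be found in the camera images.
- basket: Loose blue-green plastic wash basket, open on top with slatted sides, standing on the bench, about 0.9 kg. Outside 202 (its x) x 292 (its y) x 60 mm high; walls 6 mm, floor 6 mm thick and solid, inside 190 x 280 mm, with a 12 mm square post in each inner corner. Origin: centre of its underside; z up, y along its long side.
- low_beaker: Low wide white plastic beaker, open on top, about 90 g, 70 mm high. Slightly tapered: outside diameter 62 mm at the foot, 68 mm at the rim; wall 3 mm, bottom 4 mm thick. Stands upright on the bench at the start. Origin: centre of its underside, z up its axis.
- tall_beaker: Tall narrow white plastic beaker, open on top, about 80 g, 100 mm high. Slightly tapered: outside diameter 44 mm at the foot, 50 mm at the rim; wall 3 mm, bottom 4 mm thick. Stands upright on the bench at the start; nested in the low beaker it stands out 34 mm above that one's rim. Origin: centre of its underside, z up its axis.
- spatula: Mixing spatula lying flat on the bench, 180 mm long along its x, about 70 g. White plastic handle 16 mm wide (y) and 14 mm high from x = -90 to +25 mm; then a thin steel neck; steel blade 34 mm wide and 3 mm thick from x = +40 to +90 mm. It balances near x = -13 mm. Origin: middle of its length, on its underside; z up.
- handle_end (a point): End of the spatula's handle (spatula frame x = -90 mm, 7 mm above its underside).
- blade_end (a point): End of the spatula's blade (spatula frame x = +90 mm, 1.5 mm above its underside).
- amber_jar: Bystander: closed amber glass jar with black cap, 58 mm across, 85 mm high, loose. Leave it alone. Origin: centre of its underside.
- cream_jar: Bystander: low white jar with a flat screw lid (closed on top), 66 mm across, 52 mm high, loose. Leave it alone. Origin: centre of its underside.
Mind the look-alikes: they are no part of the job. There is more than one size of the spatula; the job needs the middle-sized. Leave any purple look-alike of the low_beaker alone.

How it is judged:
By the outcome, as a careful person would: the job done as asked, in the order asked, and still so for the second after the job is handed in, with the robot touching nothing.
It also fails if it takes over 70 s, if anything falls off the work surface, if the arm or the gripper's body presses on something with over 40 N, if the wrist force passes 120 N, or if a joint passes its speed limit or range.

### The arm

A 6-joint arm with a two-finger parallel gripper is mounted at the origin on the work surface. World frame = base frame: x ahead of the robot, y to its left, z up, the work surface at z = 0. Lengths are in m, angles in rad, forces in N, time in s.
With the tool pointing down it reaches from about 0.275 to 0.75 m from the base axis. Payload 10.2 kg.
Tool frame: the origin (TCP) lies midway between the tips of the shut fingers; the grasp point (between the pads) lies 19 mm behind it; z points along the fingers, y is the line along which they close (so a half turn about z gives the same grasp; the last joint's range is limited). The gripper opens to 88 mm and grips with 3 to 60 N. Pads are 18 mm wide; open, the fingers measure 123 mm over their backs; the gripper's body (75 mm by 187 mm) begins 45 mm behind the grasp point.
Start: joints at [-1.454, 0.313, 1.498, -0, 1.331, -0.223], TCP at [0.175, -0.495, 0.217] pointing down, gripper open.
Joint ranges: [-2.94, 2.94], [-0.97, 2.17], [0.19, 2.56], [-1.23, 4.37], [0.02, 3.11], [-2.88, 2.88]. Speed limits (rad/s): [2.39, 2.39, 3.01, 3.14, 3.14, 3.14].

### API

Orientations are given as a unit quaternion [x, y, z, w].
In Python, from workcell import env gives the robot as it stands. The module is installed in compiled form; this text tells all that it offers. Calls block until the motion is done:
- env.reach(position, orientation): joint-space move of the TCP to a pose.
- env.movel(position, ori=None, v=0.15, max_force=None): straight line of the TCP; ori=None keeps the orientation; v is the mean speed in m/s. With max_force (N) it stops when the force on the tool has changed by that much, and returns True; else False.
- env.move_joints(angles): joint-space move.
- env.set_gripper(opening): finger opening in m; the grip force is fixed at half the most; returns when the fingers have stopped.
- env.hold(seconds).
- env.ik(position, orientation): joint angles nearest the present ones, or None.
- env.get_state(): the state.
- env.camera(name): name is "scene" or "top"; returns a dict with "image" (480x640x3 uint8, red, green, blue), "vertical_fov" (degrees; the focal length in pixels is half the picture's height over the tangent of half this angle, whatever the lens; pixels are square), "cx", "cy" (the principal point, pixels), "T" (4x4, takes a point from camera to world coordinates). Camera axes: x right, y up, looking along -z (the intrinsics and any distortion apply to the point x, -y, -z); pixel columns grow to the right and rows downward; lengths in m; the calibration is good to about 2 mm. A picture is of the moment at which its call begins. There is no depth.
A pose or a line that the arm cannot do raises env.Unreachable and nothing moves.
- env.hand_in(): hands the job in; it is judged then, once.
The state is a dict: "t": time; "q": joint angles; "dq": joint speeds; "joint_torque": joint torques, N m; "eef_pos": TCP position; "eef_rot": TCP orientation; "contact_force": force on the tool from outside, world axes, zero at the start; "torque": the same for the moment, N m; "gripper_width": finger opening in m; "gripper_force": force on a finger pad.
Only numpy, scipy, OpenCV 4.12 (cv2) and the standard library are available. Lean on these libraries where they do the work, as an engineer would, in place of code of your own. Each camera call takes 0.05 s, during which the arm holds its last target. There are 200 camera calls.

## Working session

There is one attempt and no reset: what is moved stays moved. The work goes in short steps, each a Python script; the robot and the scene stay as the last script left them, time stands still between calls to the robot, and variables do not carry over. Pictures are saved under pics/ and viewed, at most 10 in all, crops included, and the job is handed in when it is done.

```bash
mkdir -p pics
python3 - <<'E'
from workcell import env
import cv2,numpy as np
for n in("scene","top"):
    c=env.camera(n); cv2.imwrite(f"pics/{n}0.png",c["image"][:,:,::-1]); print(n,{k:(np.round(v,4).tolist() if k=="T" else v) for k,v in c.items() if k!="image"})
print(env.get_state())
E
```

```text
scene {'vertical_fov': 47.187658254189074, 'cx': 319.5898213647393, 'cy': 227.27315461139995, 'T': [[-0.7845, -0.5253, 0.3295, 1.0167], [0.6201, -0.6593, 0.4252, 0.4799], [-0.0061, 0.5379, 0.843, 1.2542], [0.0, 0.0, 0.0, 1.0]]}
top {'vertical_fov': 45.71048113769794, 'cx': 332.56903141432696, 'cy': 234.89041963348342, 'T': [[0.0293, 0.9973, -0.0668, 0.4552], [-0.9996, 0.029, -0.0054, -0.1608], [-0.0035, 0.0669, 0.9978, 1.2852], [0.0, 0.0, 0.0, 1.0]]}
{'t': 0.1, 'q': array([-1.45441357e+00,  3.13383595e-01,  1.49832573e+00, -2.02335719e-05,
        1.33101447e+00, -2.23409031e-01]), 'dq': array([-0.0003378 , -0.00358024, -0.00204947, -0.00300391,  0.00043937,
        0.00116567]), 'joint_torque': array([ 2.49027107e-03, -4.02809608e+01, -2.52647102e+01,  6.95338170e-02,
        3.41788761e-02, -7.23287917e-05]), 'eef_pos': array([ 0.17492834, -0.49474831,  0.21643698]), 'eef_rot': array([ 9.85601809e-01,  1.69082091e-01,  2.04391039e-05, -5.65286703e-04]), 'contact_force': array([-0.1776329 ,  0.66128886, -0.20645027]), 'torque': array([-0.00047477,  0.01970213,  0.0572634 ]), 'gripper_force': 0.0, 'gripper_width': 0.08811680241585414}
```

View pics/top0.png

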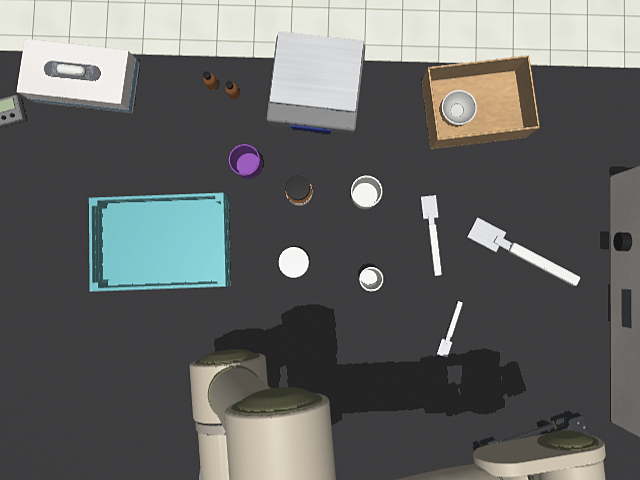

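View pics/scene0.png

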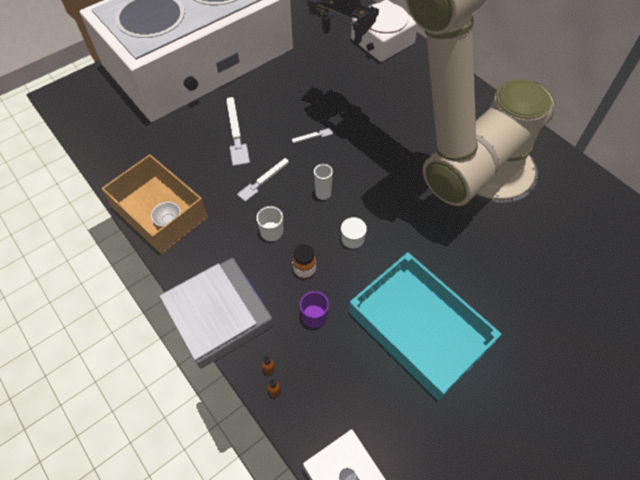

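The top view shows these candidates:
- **Low beaker:** white (366,191), purple (246,160, excluded), metal cup in the box (458,107). I take the white one.
- **Tall beaker:** (371,278). The cream jar at (293,262) is closed.
- **Spatulas:** middle (432,235), large (525,250), small (452,328). I take (432,235), with its length to be checked against 180 mm.
- **Others:** basket (160,242), amber jar (298,190).

```bash
cat > h.py <<'E'
import cv2,numpy as np
from workcell import env
def cast(c,p,z):
    p=np.atleast_2d(np.asarray(p,float)); f=240/np.tan(np.radians(c["vertical_fov"])/2)
    d=np.c_[(p[:,0]-c["cx"])/f,-(p[:,1]-c["cy"])/f,-np.ones(len(p))]@c["T"][:3,:3].T
    o=c["T"][:3,3]; return (o+d*((z-o[2])/d[:,2])[:,None])[:,:2]
def white(im):
    h=cv2.cvtColor(im,cv2.COLOR_RGB2HSV); return ((h[...,1]<45)&(h[...,2]>115)).astype(np.uint8)
def teal(im): return cv2.inRange(cv2.cvtColor(im,cv2.COLOR_RGB2HSV),(83,70,40),(100,255,255))
def blob(m,roi=None):
    m=m.copy()
    if roi: k=np.zeros_like(m);x0,y0,x1,y1=roi;k[y0:y1,x0:x1]=m[y0:y1,x0:x1];m=k
    cs,_=cv2.findContours(m,cv2.RETR_EXTERNAL,cv2.CHAIN_APPROX_NONE)
    return max(cs,key=cv2.contourArea)[:,0]
def rect(pts): # metres -> centre, (long, short), angle of long axis
    (cx,cy),(w,h),a=cv2.minAreaRect((pts*1000).astype(np.float32))
    if w<h: w,h,a=h,w,a+90
    return np.array([cx,cy])/1000,(w,h),a
E
python3 - <<'E'
from h import *
c=env.camera("top"); im=c["image"]; w=white(im)
s=env.camera("scene"); ws=white(s["image"])
for n,r,r2,z in(("low",(345,170,390,215),(250,200,290,245),.07),("tall",(352,260,392,298),(308,160,338,203),.1),("cream",(275,243,313,282),(336,215,372,250),.052)):
    p=cast(c,blob(w,r),z); print(n,"top",rect(p),cv2.minEnclosingCircle((p*1000).astype(np.float32)))
    b=blob(ws,r2); e=b[b[:,1]<b[:,1].min()+7]; q=cast(s,b,z); print("  scene",rect(q))
a=im[170:210,280:318]; h=cv2.cvtColor(im,cv2.COLOR_RGB2HSV)
print("amber",cast(c,[298,189],.085))
for n,r in(("mid",(410,185,450,285)),("big",(460,210,590,295)),("small",(430,295,470,360))):
    b=blob(w,r); print(n,rect(cast(c,b,.007)), "ends top/bottom px",b[b[:,1].argmin()],b[b[:,1].argmax()])
R=rect(cast(c,blob(teal(im)),.06)); print("basket",R)
cv2.imwrite("pics/crop.png",cv2.resize(im[140:300,220:460,::-1],None,fx=3.3,fy=3.3,interpolation=cv2.INTER_CUBIC))
E
```

```text
low top (array([ 0.63380652, -0.22371625]), (68.7799072265625, 67.0235366821289), 136.8397102355957) ((633.2337646484375, -223.4258270263672), 35.035621643066406)
  scene (array([ 0.63726672, -0.22305891]), (71.94319152832031, 67.46482849121094), 53.78379821777344)
tall top (array([ 0.4452265 , -0.23567079]), (49.678619384765625, 47.74057388305664), 1.5000628232955933) ((445.7261657714844, -236.81080627441406), 25.539243698120117)
  scene (array([ 0.44853204, -0.23651065]), (54.33061981201172, 52.66560363769531), 83.52490234375)
cream top (array([ 0.47662454, -0.07121635]), (64.90733337402344, 62.81688690185547), 1.8435930013656616) ((476.7303161621094, -70.70026397705078), 33.27808380126953)
  scene (array([ 0.4864455 , -0.06285554]), (88.40074920654297, 67.74517059326172), 51.44279479980469)
amber [[ 0.6311313  -0.07794525]]
mid (array([ 0.54717401, -0.37840707]), (181.42477416992188, 34.54141616821289), 7.652674674987793) ends top/bottom px [429 195] [435 275]
big (array([ 0.50946039, -0.58493652]), (264.8658142089844, 51.068634033203125), 63.503326416015625) ends top/bottom px [477 217] [574 285]
small (array([ 0.34037112, -0.42217551]), (127.09027862548828, 23.73206329345703), 162.43016052246094) ends top/bottom px [458 301] [440 355]
basket (array([0.51270996, 0.22002084]), (303.6636962890625, 204.17782592773438), 93.8217191696167)
```

View pics/crop.png

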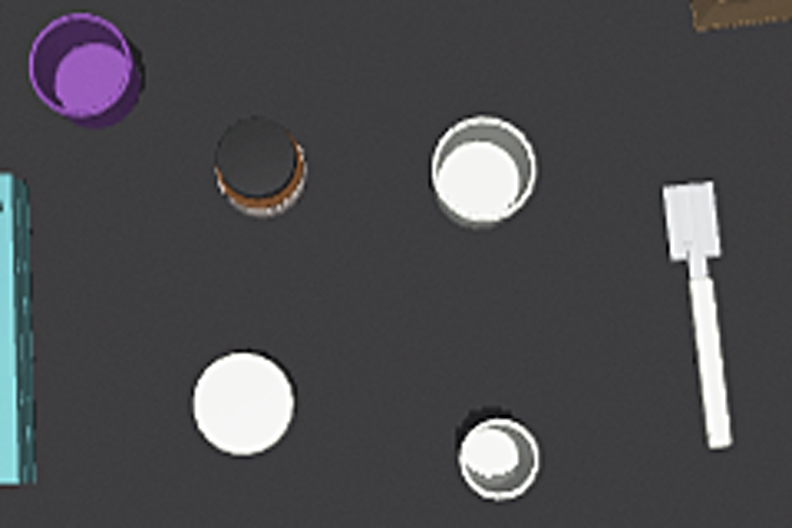

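The crop confirms the choice: white open low beaker at (366,191), tall open beaker at (371,278) and the spatula with its blade up-image (+x), measuring 181 mm. The basket measures 204 x 303 mm. The extra 11 mm is the visible outer side wall facing the camera, so I shift its centre to y = 0.2257. Next is the low beaker.

```bash
cat >> h.py <<'E'
def ori(phi): # tool down, closing direction at phi degrees
    a=np.radians(phi+90)/2; return [np.cos(a),np.sin(a),0,0]
BC=np.array([.5127,.2257]); BA=3.8
def bask(u,v):
    a=np.radians(BA); return BC+[u*np.cos(a)-v*np.sin(a),u*np.sin(a)+v*np.cos(a)]
def P(xy,z): return [xy[0],xy[1],z]
def pick(xy,phi,z,hi,lift):
    env.reach(P(xy,hi),ori(phi)); env.movel(P(xy,z),v=.15); env.set_gripper(0)
    env.movel(P(xy,lift),v=.15); st()
def place(xy,phi,hi,zexp,op):
    env.reach(P(xy,hi),ori(phi)); env.movel(P(xy,zexp+.012),v=.15)
    hit=env.movel(P(xy,zexp-.006),v=.02,max_force=4); print("hit",hit); st()
    env.set_gripper(op); env.hold(.2); env.movel(P(xy,hi),v=.15); st()
def st():
    s=env.get_state(); print("t %.1f w %.4f F %s pos %s"%(s["t"],s["gripper_width"],np.round(s["contact_force"],1),np.round(s["eef_pos"],4)))
E
python3 - <<'E'
from h import *
pick((.634,-.2235),-88,.025,.16,.22)
place(bask(.045,-.075),BA-90,.2,.031,.08)
c=env.camera("top");cv2.imwrite("pics/a.png",c["image"][100:320,60:480,::-1])
E
```

```text
t 5.1 w 0.0673 F [-0.3  0.1 -0.7] pos [ 0.6337 -0.2234  0.219 ]
hit True
t 8.3 w 0.0677 F [-0.2 -1.6  4.3] pos [0.5625 0.1538 0.0315]
t 10.2 w 0.0801 F [-0.2 -0.8 -0.3] pos [0.5622 0.1538 0.1991]
```

View pics/a.png

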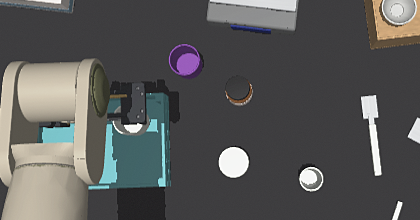

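The low beaker is in the basket, with contact at the expected height (0.0315); the arm hides part of it in the crop. I'll pick the tall beaker and re-measure the low one while the arm is away.

Run:
```python
from h import *
pick((.4455,-.2362),-88,.074,.2,.3)
c=env.camera("top");im=c["image"];cv2.imwrite("pics/b.png",im[100:320,60:480,::-1])
p=cast(c,blob(white(im),(90,190,230,290)),.076); print(rect(p),cv2.minEnclosingCircle((p*1000).astype(np.float32)))
t=teal(im); q=cast(c,blob(t),.06); print(rect(q))
```

```text
t 15.0 w 0.0483 F [-0.2  0.1 -1.2] pos [ 0.4453 -0.2361  0.2993]
(array([0.56182544, 0.15475735]), (67.51144409179688, 67.16716003417969), 137.18213653564453) ((561.642822265625, 155.42250061035156), 34.459835052490234)
(array([0.51266028, 0.22009903]), (303.40966796875, 204.15760803222656), 93.7953417301178)
```

View pics/b.png

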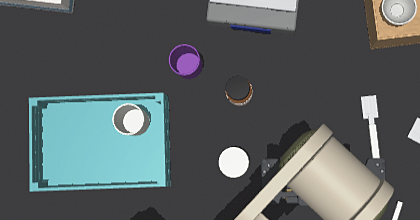

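The low beaker stands upright at crop (131,119), measured at (0.562, 0.1545), and the basket hasn't moved. Now I'll nest the tall one.

Run:
```python
from h import *
place((.562,.1543),BA-90,.27,.084,.075)
pick((.5341,-.3801),7.65-90,.003,.12,.25)
c=env.camera("top");im=c["image"]
s=env.camera("scene")["image"]
cv2.imwrite("pics/c.png",np.vstack([cv2.resize(im[100:400,60:480,::-1],(420,300)),cv2.resize(s[60:410,180:520,::-1],(420,300))]))
```

```text
hit True
t 18.5 w 0.0484 F [0.  0.6 4.3] pos [0.5623 0.1542 0.0841]
t 20.6 w 0.0752 F [ 1.   0.2 -0.1] pos [0.5617 0.1543 0.2691]
t 26.5 w 0.0003 F [ 0.4 -0.3 -0.1] pos [ 0.5339 -0.38    0.2492]
```

View pics/c.png

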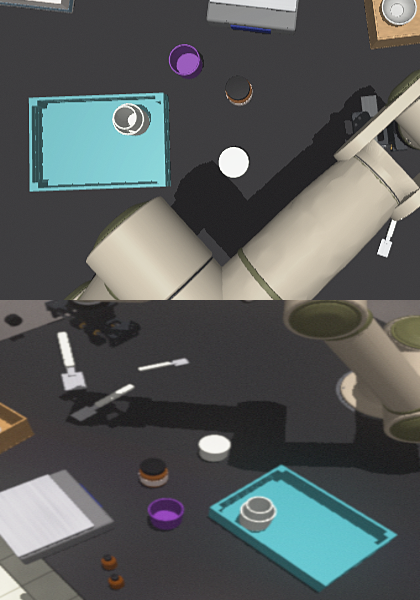

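The nest succeeded: contact was at 0.0841, and concentric rims show at crop top (131,119). The spatula grasp came up empty (width 0), with the spatula still on the bench at scene px ≈(262,178). I'll measure it again and retry step by step.

Run:
```python
from h import *
env.set_gripper(.06)
env.reach([.45,-.1,.3],ori(-60))
c=env.camera("top");im=c["image"]
b=blob(white(im),(405,180,455,290)); r=rect(cast(c,b,.007)); print(r,b[b[:,1].argmin()],b[b[:,1].argmax()])
# axis from handle only: lower 55% rows
l=b[b[:,1]>228]; rh=rect(cast(c,l,.014)); print("handle",rh)
ctr,a=r[0],rh[2]
d=np.array([np.cos(np.radians(a)),np.sin(np.radians(a))])
xy=rh[0]+d*(max(((cast(c,l,.014)-rh[0])@d).min(),-1)*0) ; print(xy)
g=ctr-.013*d; print("grasp",g,"off-axis of handle line mm",1000*np.cross(d,g-rh[0]))
env.reach(P(g,.12),ori(a-90)); env.movel(P(g,.03),v=.15)
print(env.movel(P(g,-.0005),v=.03,max_force=6)); st()
s=env.camera("scene")["image"]
env.set_gripper(0); st()
s2=env.camera("scene")["image"]
cv2.imwrite("pics/d.png",cv2.resize(np.hstack([s[120:220,210:310,::-1],s2[120:220,210:310,::-1]]),(800,400)))
```

```text
(array([ 0.54717401, -0.37840707]), (181.42477416992188, 34.54141616821289), 7.652674674987793) [429 195] [435 275]
handle (array([ 0.50914102, -0.38366266]), (104.32569122314453, 15.910215377807617), 7.676266670227051)
[ 0.50914102 -0.38366266]
grasp [ 0.53429051 -0.38014356] off-axis of handle line mm 0.12820480546496277
False
t 32.0 w 0.0601 F [-0.4  0.4  1.9] pos [ 5.344e-01 -3.802e-01 -3.000e-04]
t 33.0 w 0.0005 F [-0.3  0.  -0. ] pos [ 5.343e-01 -3.801e-01 -5.000e-04]<stdin>:11: DeprecationWarning: Arrays of 2-dimensional vectors are deprecated. Use arrays of 3-dimensional vectors instead. (deprecated in NumPy 2.0)
```

View pics/d.png

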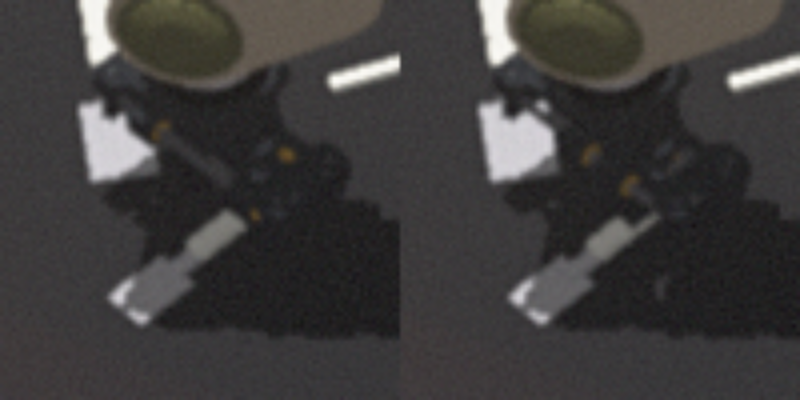

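The fingers close fully while the spatula doesn't move, so they are beside or above the handle. I'll cross-check its position from the scene camera and look closer.

Run:
```python
from h import *
s=env.camera("scene"); im0=cv2.imread("pics/scene0.png")[:,:,::-1]
b=blob(white(im0),(230,150,295,207)); print("scene cast",rect(cast(s,b,.007)))
f=240/np.tan(np.radians(s["vertical_fov"])/2)
def proj(p):
    q=s["T"][:3,:3].T@(np.array(p)-s["T"][:3,3]); return np.round([s["cx"]+f*q[0]/-q[2],s["cy"]-f*q[1]/-q[2]],1)
st(); e=env.get_state(); print(np.round(e["eef_rot"],3),proj(e["eef_pos"]),proj([.534,-.380,.019]),proj([.534,-.38,.064]))
im=s["image"][130:210,220:310]
im=np.clip(im.astype(float)*2.2,0,255).astype(np.uint8)
cv2.imwrite("pics/e.png",cv2.resize(im[:,:,::-1],(675,600),interpolation=cv2.INTER_CUBIC))
```

```text
scene cast (array([ 0.54823462, -0.37745721]), (187.17416381835938, 36.55401611328125), 8.039737701416016)
t 33.1 w 0.0002 F [ 0.3 -0.3  0. ] pos [ 5.343e-01 -3.801e-01 -5.000e-04]
[0.998 0.067 0.    0.   ] [268.5 176.7] [268.  172.5] [266.6 162.4]
```

View pics/e.png

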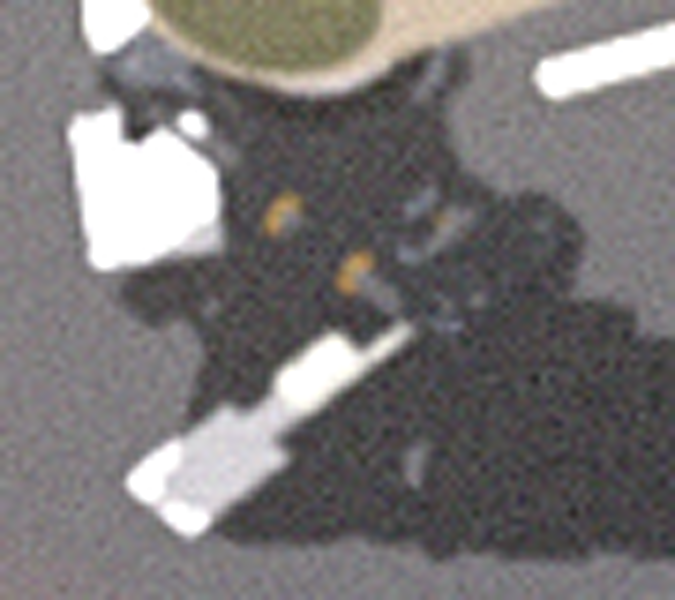

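The TCP projects onto the handle at crop (364,350), so xy is right. The fingertips appear to end at the handle's top edge instead, so the real tips sit higher than the nominal TCP. I'll probe downward under force guard with the fingers slightly open.

Run:
```python
from h import *
x=env.get_state()["eef_pos"][:2]
env.set_gripper(.04); st()
print(env.movel(P(x,-.02),v=.02,max_force=5)); st()
z=env.get_state()["eef_pos"][2]
env.movel(P(x,z+.002),v=.02); env.set_gripper(0); st()
```

```text
t 33.8 w 0.0400 F [-0.8 -0.2  0. ] pos [ 5.343e-01 -3.801e-01 -5.000e-04]
False
t 35.0 w 0.0402 F [0.4 0.9 0.3] pos [ 0.5343 -0.3802 -0.0199]
t 35.7 w 0.0156 F [ 0.4 -0.1  0.3] pos [ 0.5343 -0.3802 -0.0179]
```

Gripped at width 15.6 mm, as expected for the 16 mm handle. The tip offset is about 20 mm, and heights stay relative (pick −0.0179, place −0.0119). Since the gripper body might sit lower than assumed over the basket wall, I'll descend under force guard and look before releasing.

Run:
```python
from h import *
x=env.get_state()["eef_pos"][:2]
env.movel(P(x,.25),v=.2); st()
g=bask(-.05,.02)
env.reach(P(g,.25),ori(BA)); st()
env.movel(P(g,.06),v=.15)
print(env.movel(P(g,-.0005),v=.05,max_force=4)); st()
print(env.movel(P(g,-.015),v=.015,max_force=4)); st()
s=env.camera("scene"); im=s["image"][220:420,320:520]
cv2.imwrite("pics/f.png",cv2.resize(im[:,:,::-1],(600,600),interpolation=cv2.INTER_CUBIC))
```

```text
t 37.2 w 0.0156 F [-0.1 -0.1 -0.5] pos [ 0.5341 -0.38    0.249 ]
t 39.4 w 0.0156 F [-0.7  0.8 -0.7] pos [0.4619 0.2418 0.2499]
False
t 42.2 w 0.0153 F [-0.7 -0.3 -1.3] pos [ 4.617e-01  2.424e-01 -2.000e-04]
True
t 42.9 w 0.0156 F [-1.6 -0.4  4.6] pos [ 0.4614  0.2423 -0.0119]
```

View pics/f.png

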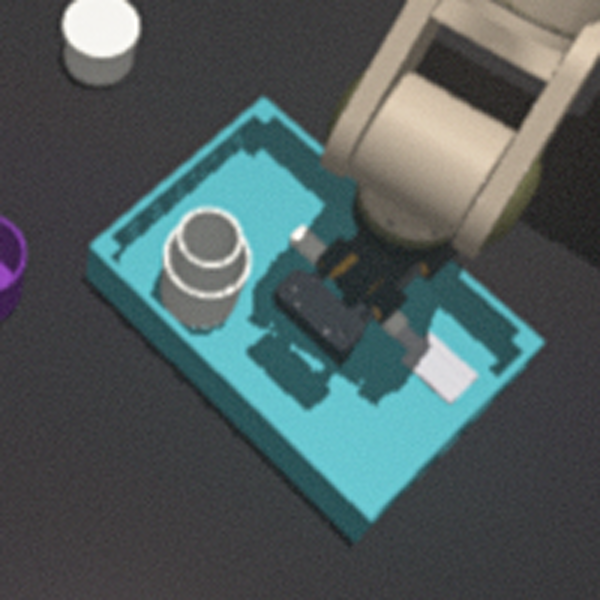

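Contact came exactly at the predicted height (−0.0119). The spatula lies on the floor from (300,240) to (450,380), inside the basket, with the nested beakers upright at (207,265). I'll release, retreat and check.

Run:
```python
from h import *
x=env.get_state()["eef_pos"][:2]
env.set_gripper(.035); env.hold(.3); env.movel(P(x,.25),v=.15); st()
env.reach([.3,-.4,.3],ori(-70))
c=env.camera("top");im=c["image"];s=env.camera("scene")["image"]
cv2.imwrite("pics/g.png",np.hstack([cv2.resize(im[130:310,70:310,::-1],(400,300)),cv2.resize(s[200:410,240:520,::-1],(400,300))]))
w=white(im); b=blob(w,(95,235,222,285)); print("spat",rect(cast(c,b,.013))); print("basket",rect(cast(c,blob(teal(im)),.06)))
for n,r,z in(("cream",(275,243,313,282),.052),): print(n,rect(cast(c,blob(w,r),z)))
```

```text
t 45.7 w 0.0347 F [ 0.6 -0.1 -0.3] pos [0.4612 0.2422 0.2494]
spat (array([0.45768616, 0.25749805]), (177.05630493164062, 33.462242126464844), 91.67826747894287)
basket (array([0.51270996, 0.22002084]), (303.6636962890625, 204.17782592773438), 93.8217191696167)
cream (array([ 0.47662454, -0.07121635]), (64.90733337402344, 62.81688690185547), 1.8435930013656616)
```

View pics/g.png

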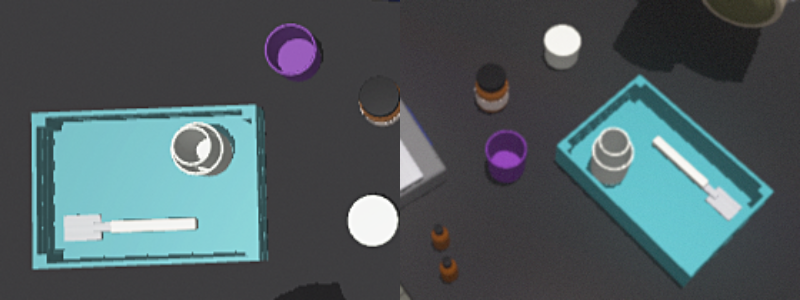

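The picture shows the beakers nested upright at (200,148), the spatula flat and wholly inside at (65–197,227), and the basket and both jars unmoved.

```bash
python3 -c "
from workcell import env
print(env.hand_in())"
```

```text
the job is handed in; nothing more can be done
None
```

The job is handed in: the tall beaker is nested in the low beaker on the basket floor, the spatula lies flat beside them wholly inside, and both jars stand where they were, after about 48 s of robot time and one missed spatula grasp.

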